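# Unlatch the drill stand and hold it up level

## Task

The drill stand is locked in its dock on the bench. Push the dock's latch away from the stand, all the way until it clicks home in its spring detent, then take the stand by its wooden handle, lift it straight up about 10 cm above the dock and keep it there, steady and level, so that the loose reamers stay in their holes. Finish while still holding it up, with the latch left open and the other things on the bench left where they are.

Things in the scene. Friction and masses are not known exactly. Their poses are not given: they have to be found in the camera images.
- dock: Fixed steel base plate 110 x 325 x 12 mm. Origin on the bench under the centre of the stand's seat; x across (+-55 mm), y along it towards the latch (plate from -90 to +235 mm), z up. Rims 8 mm high round the seat. Two rails (x +-22 to 30, y 100 to 230, tops 34 mm over the bench) carry the latch; detent housing beside the +x rail at y = 180, x to 61, top 38 mm over the bench.
- latch (a joint): Sliding latch, m: 0 = locked, its tongue (34 mm wide, 25 to 31 mm above the bench) 20 mm over the end of the stand's foot; starts at 0 to 0.010. Grows as the latch moves along the dock's +y, away from the stand, to the stop at 0.040. Friction about 1 N; from 0.026 to the crest at 0.034 a spring ball resists, about 5 N in all; just past the crest it snaps it to the stop and keeps it there.
- latch_post (a point): Centre of the top of the latch's upright post, 80 mm above the bench, at dock x = 0, y = 140 mm + latch value. Post 14 mm in diameter, black cap 18 mm across on its top 8 mm. Its slide block (36 mm wide, top 35 mm above the bench) reaches 27 mm from the post's axis towards the stand, then the lower tongue. In dock y the stand's block ends at 42 mm, its handle at 50 mm.
- stand: Drill stand to be lifted, 0.3 to 0.65 kg, seated with its axes along the dock's. Origin: centre of its underside, 12 mm above the bench while seated. Aluminium foot 70 (x) x 150 (y) x 10 mm, on it a light wooden block 64 x 84 mm, top 50 mm above the origin; six drills and reamers stand in it, tops at most 92 mm above the origin. Over it a dark wooden handle bar on two steel posts.
- stand_handle (a point): Centre of the stand's handle bar, 135 mm above the stand's origin (147 mm above the bench while seated). The bar is 14 mm thick (stand x), 100 mm long (stand y) and 16 mm high; free beneath, but for its two 12 mm posts 34 mm either side of the centre; the stand balances about its centre.
- reamer_a: Loose steel reamer, 10 mm diameter, 72 mm long, standing in a 12 mm hole 30 mm deep of the stand, at x = -18, y = -26 mm. Origin: its lower end, 20 mm above the stand's origin.
- reamer_b: The second loose reamer, the same, at x = +18, y = +26 mm of the stand.
- spare_block: Bystander: an empty drill block with the same foot (70 x 150 mm, 50 mm high), without handle or drills, lying loose beyond the dock's other end. Origin: centre of its underside.
- hammer: Bystander: hammer 260 mm long lying on the bench on the dock's +x side, at most 50 mm high.
- file: Bystander: flat file with wooden handle, 280 mm long, 22 mm high, lying on the dock's -x side. Origin: between handle and blade, on the bench.
- tin: Bystander: round steel tin, 60 mm diameter, 45 mm high, on the dock's +x side near the latch. Origin: centre of its underside.
- square: Bystander: steel try square, 150 x 100 mm, 12 mm high, flat on the bench to the robot's left. Origin: its corner.
- offcut: Bystander: solid steel bar offcut 40 x 90 x 40 mm, to the robot's right. Origin: centre of its underside.

How it is judged:
By the outcome, as a careful person would: the job done as asked, in the order asked, and still so for the second after the job is handed in, while the arm keeps its last pose, push and grip.
It also fails if it takes over 42 s, if anything falls off the work surface, if the arm or the gripper's body presses on something with over 40 N, if the wrist force passes 120 N, or if a joint passes its speed limit or range.

## Robot

A 6-joint arm with a two-finger parallel gripper is mounted at the origin on the work surface. World frame = base frame: x ahead of the robot, y to its left, z up, the work surface at z = 0. Lengths are in m, angles in rad, forces in N, time in s.
With the tool pointing down it reaches from about 0.225 to 0.875 m from the base axis. Payload 3.4 kg.
Tool frame: the origin (TCP) lies at the centre of the arm's flange, where the gripper is bolted on; the fingertips stand 173 mm ahead of it and the grasp point (between the pads) lies 155 mm ahead of it; z points along the fingers, y is the direction in which the jaws open and shut (so a half turn about z gives the same grasp; the last joint's range is limited). The gripper opens to 85 mm and grips with 20 to 120 N. Pads are 22 mm wide; open, the fingers measure 114 mm over their backs; the gripper's body (76 mm by 85 mm) begins 54 mm behind the grasp point. The pads swing forward as they close: fully open they stand 13 mm farther back than shut.
Start: joints at [1.026, 0.276, 1.505, -0, 1.361, -0.121], TCP at [0.236, 0.524, 0.405] pointing down, gripper open.
Joint ranges: [-2.89, 2.89], [-0.75, 2.08], [0.22, 2.7], [-1.18, 4.32], [0.11, 2.71], [-2.7, 2.7]. Speed limits (rad/s): [2.57, 2.57, 3.14, 3.14, 3.14, 3.14].

## Interface

Orientations are given as a unit quaternion [w, x, y, z].
In Python, from plant import observe, eyes, ticket gives the robot as it stands. The module is installed in compiled form; this text tells all that it offers.
- The arm moves only by the tool servo_tool, never from a script. Its argument "plan" is a list of rows, each an object of numbers: "rx", "ry", "rz": the turn, a rotation vector about the tool's x, y, z normalised to -1 to 1, where 1 is 90 degrees; "tx", "ty", "tz": the shift along the tool's x, y, z normalised to -1 to 1, where 1 is 0.2 m; "grip": the opening, from -1 (shut) to 1 (fully open). A call has 1 to 5 rows; each row is the pose to reach, as a shift and turn from the pose commanded when the call began, along the tool's axes at that moment; what a row does not reach only later rows make up. A row lasts 1/10 s, in which the tool goes at most 50 mm and 8.59 degrees, less where a joint would pass 70% of its speed; a pose out of reach is approached as far as the arm can. A call with a number of a shift or a turn outside -1 to 1 is refused whole. A call with a gripper value outside its range is refused whole. The fingers move at their own pace and stop on an object; the grip force is fixed at half the most. Time passes only in rows, so rows that repeat a pose let the fingers close. It gives the time, the measured TCP pose, the force and the opening at its end, in the units of the state.
- observe(): the state, without advancing time (a new reading comes with each control period).
- eyes.get_image(name): name is "scene" or "side" or "wrist"; returns the picture (420x560x3 uint8, red, green, blue); there is no depth.
- eyes.calibration(name): a dict with "intrinsics" (3x3 intrinsics, pixels), "R" (3x3) and "t" (3): a world point X has camera coordinates R X + t. Camera axes: x right, y down, z forward; pixel columns grow to the right and rows downward; lengths in m; the calibration is good to about 2 mm. A picture is of the moment at which its call begins: read the wrist's pose just before it. calibration takes no time and is no camera call; for the wrist camera it gives the pose at the moment of the call.
- ticket.finish_job(): hands the job in, once; it reports no verdict.
The state is a dict: "t": time; "joints": joint angles; "dq": joint speeds; "effort": joint torques, N m; "tcp_pos": TCP position; "ee_rot": TCP orientation; "contact_force": force on the tool from outside, world axes, zero at the start; "torque": the same for the moment, N m; "opening": opening from 0.0 (shut) to 1.0 (fully open).
Only numpy, scipy, OpenCV 4.12 (cv2) and the standard library are available. Lean on these libraries where they do the work, as an engineer would, in place of code of your own. Each camera call takes 0.05 s, during which the arm holds its last target. There are 200 camera calls.

## Working session

There is one attempt and no reset: what is moved stays moved. The work goes in short steps, Python scripts to look and compute and a tool call to move; the robot and the scene stay as the last step left them, time stands still between calls to the robot, and variables do not carry over. Pictures are saved under pics/ and viewed, about 8 in all and at most 12, crops included, and the job is handed in when it is done.

Besides the shell and the picture viewer there is one more tool, called after "Request:" as name([rows], argument=value, ...), one row to a line, values as JSON. servo_tool: Moves the arm, as the interface text tells. Scaled input: -1 to 1 covers 0.2 m each way for a shift and 90 degrees each way for a turn. Its arguments: {"type":"object","properties":{"plan":{"type":"array"}},"required":["plan"]}

```bash
mkdir -p pics
python3 - <<'E'
from plant import observe, eyes
import cv2,json,numpy as np
o=observe();print(o)
for n in("scene","side"):
    im=eyes.get_image(n);cv2.imwrite(f"pics/{n}0.png",im[:,:,::-1])
    c=eyes.calibration(n);print(n,np.round(c["intrinsics"],1).tolist(),np.round(c["R"],3).tolist(),np.round(c["t"],3).tolist())
E
```

```text
{'t': 0.0, 'joints': array([ 1.02598413e+00,  2.76610831e-01,  1.50614972e+00,  2.01357237e-05,
        1.36070398e+00, -1.20985072e-01]), 'dq': array([ 0.00054074,  0.00036848, -0.00133906, -0.00120657, -0.00082652,
       -0.00026925]), 'effort': array([ 1.99382694e-04, -4.16777158e+01, -2.45812386e+01, -2.00295399e-04,
        1.11039777e-02, -9.22105698e-06]), 'tcp_pos': array([0.23635155, 0.5239431 , 0.40382377]), 'ee_rot': array([-3.15154259e-04,  2.10333011e-01,  9.77629351e-01, -8.81339289e-04]), 'contact_force': array([-0.38181094,  0.46435579,  0.07911542]), 'torque': array([0.03118382, 0.0261402 , 0.00557521]), 'opening': 1.0066589033039572}
scene [[389.0, 0.0, 280.7], [0.0, 389.0, 212.0], [0.0, 0.0, 1.0]] [[0.683, 0.73, 0.017], [0.449, -0.401, -0.798], [-0.576, 0.553, -0.602]] [-0.342, -0.171, 1.384]
side [[435.1, 0.0, 277.9], [0.0, 435.1, 205.9], [0.0, 0.0, 1.0]] [[0.928, -0.373, 0.011], [-0.223, -0.577, -0.786], [0.3, 0.727, -0.618]] [-0.541, 0.171, 1.08]
```

View pics/scene0.png

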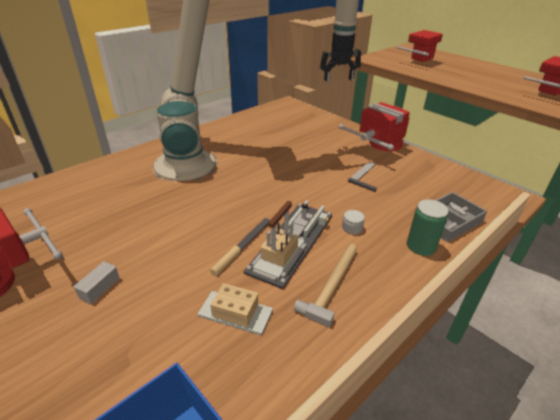

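View pics/side0.png

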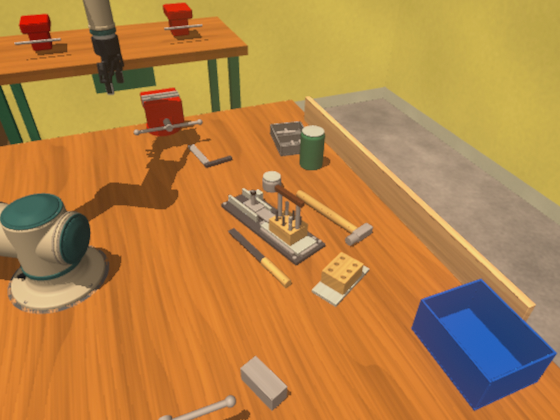

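The scene view shows the dock at about (290,240) with the stand at its near end (280,245) and the latch end near (315,215). The side view has the dock at (270,225) and the handle at about (288,195). I'll enlarge both.

Run:
```python
import cv2,numpy as np
a=cv2.imread("pics/scene0.png")[190:290,235:345];b=cv2.imread("pics/side0.png")[170:270,215:330]
f=lambda i:cv2.resize(i,(400*1,int(400*i.shape[0]/i.shape[1])),interpolation=cv2.INTER_CUBIC)
A=cv2.resize(a,None,fx=5.5,fy=5.5,interpolation=cv2.INTER_CUBIC);B=cv2.resize(b,None,fx=5.5,fy=5.5,interpolation=cv2.INTER_CUBIC)
cv2.imwrite("pics/sceneC.png",A);cv2.imwrite("pics/sideC.png",B);print(A.shape,B.shape)
```

```text
(550, 605, 3) (550, 632, 3)
```

View pics/sceneC.png

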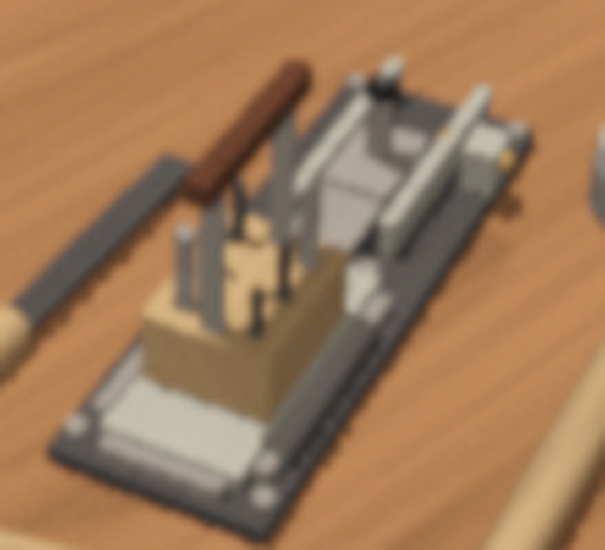

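View pics/sideC.png

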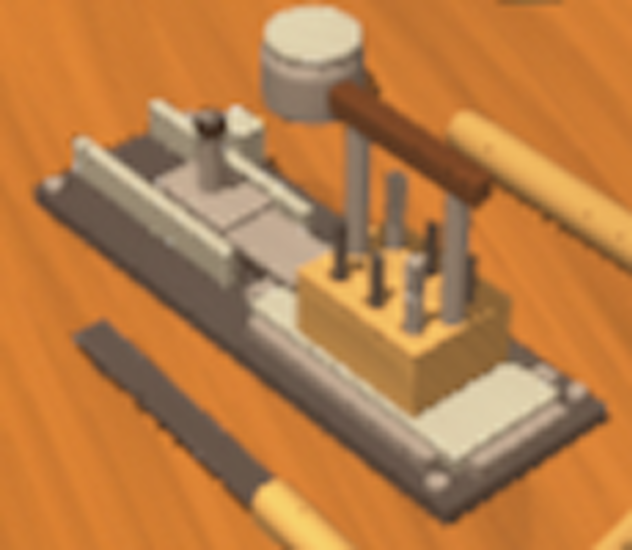

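Scene crop: handle ends at about (200,187) and (297,70), post cap (384,85), plate corners (52,447), (265,530) and (530,138). Side crop: handle ends (337,95) and (483,187), cap (210,122), corners (445,510), (605,405) and (38,187). I'll fit the dock pose to these.

```bash
cat > fit.py <<'E'
import numpy as np
from scipy.optimize import least_squares
from plant import eyes
def proj(cal,X):
    c=np.asarray(X)@np.array(cal["R"]).T+np.array(cal["t"]); p=c@np.array(cal["intrinsics"]).T; return p[:,:2]/p[:,2:]
def world(p,X):
    X=np.asarray(X,float); c,s=np.cos(p[2]),np.sin(p[2]); return np.c_[p[0]+c*X[:,0]-s*X[:,1],p[1]+s*X[:,0]+c*X[:,1],X[:,2]]
E
python3 - <<'E'
from fit import *
obs={"scene":((235,190),[((52,447),(-.055,-.09,.012)),((265,530),(.055,-.09,.012)),((530,138),(.055,.235,.012)),((200,187),(0,-.05,.147)),((297,70),(0,.05,.147)),((384,85),"cap")]),
"side":((215,170),[((445,510),(-.055,-.09,.012)),((605,405),(.055,-.09,.012)),((38,187),(-.055,.235,.012)),((337,95),(0,.05,.147)),((483,187),(0,-.05,.147)),((210,122),"cap")])}
cal={n:eyes.calibration(n) for n in obs}
def res(p,names=("scene","side")):
    r=[]
    for n in names:
        off,L=obs[n]
        X=[(0,.14+p[3],.076) if q=="cap" else q for _,q in L]
        uv=np.array([u for u,_ in L])/5.5-.4+np.array(off)
        r.append(proj(cal[n],world(p,X))-uv)
    return np.concatenate(r).ravel()
for nm in [("scene","side"),("scene",),("side",)]:
    best=min((least_squares(res,[.5,0,y,.005],args=(nm,)) for y in(-2,0,1,2,3)),key=lambda s:s.cost)
    print(nm,best.x.round(4),np.degrees(best.x[2]).round(1));print(best.fun.reshape(-1,2).round(1).tolist())
p=best.x
E
```

```text
('scene', 'side') [ 0.5792 -0.0793  0.3485  0.0079] 20.0
[[-1.4, -0.6], [-0.1, 0.1], [1.1, -2.0], [-0.8, 1.5], [0.8, 0.1], [-0.2, 0.1], [0.3, -0.3], [0.9, -0.7], [-1.1, -0.6], [-0.0, -0.5], [0.3, 0.5], [-0.1, -0.3]]
('scene',) [ 0.5796 -0.0792  0.3557  0.0093] 20.4
[[-1.1, -0.4], [0.4, 0.1], [0.8, -2.2], [-0.5, 1.6], [0.8, 0.2], [-0.2, -0.2]]
('side',) [ 0.5784 -0.0804  0.3392  0.008 ] 19.4
[[-0.2, 0.1], [0.8, -0.2], [-0.8, -0.7], [-0.0, -0.3], [0.1, 0.9], [0.1, -0.2]]
```

The fit is consistent: dock at (0.579, -0.079), yaw 20°, latch about 0.008, residuals around 1 px. Next I'll write a move helper and head for a point above the gap between the stand and the post.

```bash
cat > go.py <<'E'
# usage: go.py dock_x dock_y tcp_z  -> normalised shift/turn from the present pose
import sys,numpy as np
from scipy.spatial.transform import Rotation as R
from plant import observe
from fit import world
P=[.5792,-.0793,.3485]
def go(x,y,z,P=P):
    o=observe(); q=o["ee_rot"]; Rt=R.from_quat([q[1],q[2],q[3],q[0]])
    T=world(P,[[x,y,z]])[0]; d=Rt.inv().apply(T-o["tcp_pos"])/.2
    c,s=np.cos(P[2]),np.sin(P[2]); D=R.from_matrix(np.array([[-s,c,0],[c,s,0],[0,0,-1]]).T)
    r=(Rt.inv()*D).as_rotvec()/(np.pi/2)
    print("t",round(o["t"],2),"tcp",o["tcp_pos"].round(4),"F",o["contact_force"].round(1),"open",round(o["opening"],3),"j",o["joints"].round(2))
    print("target",T.round(4),"shift",d.round(3),"turn",r.round(3))
if __name__=="__main__": go(*map(float,sys.argv[1:4]))
E
python3 go.py 0 .118 .40
```

```text
t 0.1 tcp [0.2364 0.524  0.4039] F [-0.9 -0.4 -0.4] open 0.999 j [ 1.03  0.28  1.51 -0.    1.36 -0.12]
target [0.5389 0.0316 0.4   ] shift [-2.391 -1.622  0.022] turn [-0.001  0.     0.508]
```

Request:
servo_tool([
  {"tx": -0.2, "ty": -0.136, "rz": 0.08, "grip": -1},
  {"tx": -0.4, "ty": -0.272, "rz": 0.16, "grip": -1},
  {"tx": -0.6, "ty": -0.408, "rz": 0.24, "grip": -1},
  {"tx": -0.8, "ty": -0.544, "rz": 0.32, "grip": -1},
  {"tx": -1, "ty": -0.68, "rz": 0.4, "grip": -1},
])

```text
invalid input at $.plan[0]: expected keys rx, ry, rz, tx, ty, tz, grip
```

```bash
python3 go.py 0 .118 .40
```

```text
t 0.1 tcp [0.2364 0.524  0.4039] F [-0.9 -0.4 -0.4] open 0.999 j [ 1.03  0.28  1.51 -0.    1.36 -0.12]
target [0.5389 0.0316 0.4   ] shift [-2.391 -1.622  0.022] turn [-0.001  0.     0.508]
```

Request:
servo_tool([
  {"rx": 0, "ry": 0, "rz": 0.08, "tx": -0.2, "ty": -0.136, "tz": 0, "grip": -1},
  {"rx": 0, "ry": 0, "rz": 0.16, "tx": -0.4, "ty": -0.272, "tz": 0, "grip": -1},
  {"rx": 0, "ry": 0, "rz": 0.24, "tx": -0.6, "ty": -0.408, "tz": 0, "grip": -1},
  {"rx": 0, "ry": 0, "rz": 0.32, "tx": -0.8, "ty": -0.544, "tz": 0, "grip": -1},
  {"rx": 0, "ry": 0, "rz": 0.4, "tx": -1, "ty": -0.68, "tz": 0, "grip": -1},
])

```text
t: 0.6
tcp_pos: [0.3632, 0.3162, 0.4044]
ee_rot: [-0.0, 0.504, 0.864, -0.0]
contact_force: [0.4, 1.1, 0.6]
opening: 0.143
```

```bash
python3 go.py 0 .118 .40
```

```text
t 0.6 tcp [0.3632 0.3162 0.4044] F [0.4 1.1 0.6] open 0.143 j [ 0.57  0.13  1.69 -0.    1.31  0.06]
target [0.5389 0.0316 0.4   ] shift [-1.671  0.065  0.022] turn [-0.     0.     0.105]
```

Request:
servo_tool([
  {"rx": 0, "ry": 0, "rz": 0.05, "tx": -0.2, "ty": 0.01, "tz": 0, "grip": -1},
  {"rx": 0, "ry": 0, "rz": 0.1, "tx": -0.4, "ty": 0.02, "tz": 0, "grip": -1},
  {"rx": 0, "ry": 0, "rz": 0.1, "tx": -0.6, "ty": 0.03, "tz": 0, "grip": -1},
  {"rx": 0, "ry": 0, "rz": 0.1, "tx": -0.8, "ty": 0.04, "tz": 0, "grip": -1},
  {"rx": 0, "ry": 0, "rz": 0.1, "tx": -1, "ty": 0.05, "tz": 0, "grip": -1},
])

```text
t: 1.1
tcp_pos: [0.4711, 0.1476, 0.4044]
ee_rot: [-0.0, 0.569, 0.823, -0.0]
contact_force: [0.9, 0.9, 0.2]
opening: 0.004
```

```bash
python3 go.py 0 .118 .40
python3 - <<'E'
from plant import eyes
import cv2
from fit import *
c=eyes.calibration("wrist");im=eyes.get_image("wrist");cv2.imwrite("pics/w0.png",im[:,:,::-1])
p=[.5792,-.0793,.3485];print(proj(c,world(p,[[0,0,.147],[0,.05,.155],[0,-.05,.155],[0,.148,.08],[-.055,.235,.012],[.055,.235,.012]])).round(0).tolist())
print(np.array(c["R"]).round(3).tolist(),(-np.array(c["R"]).T@c["t"]).round(3))
E
```

```text
t 1.1 tcp [0.4711 0.1476 0.4044] F [0.9 0.9 0.2] open 0.004 j [ 0.16  0.15  1.67  0.    1.32 -0.2 ]
target [0.5389 0.0316 0.4   ] shift [-0.662  0.112  0.022] turn [-0.    -0.     0.008]
[[299.0, 472.0], [301.0, 440.0], [298.0, 518.0], [300.0, 295.0], [249.0, 192.0], [348.0, 194.0]]
[[0.935, 0.354, -0.001], [0.337, -0.892, 0.301], [0.106, -0.282, -0.954]] [0.445 0.221 0.375]
```

View pics/w0.png

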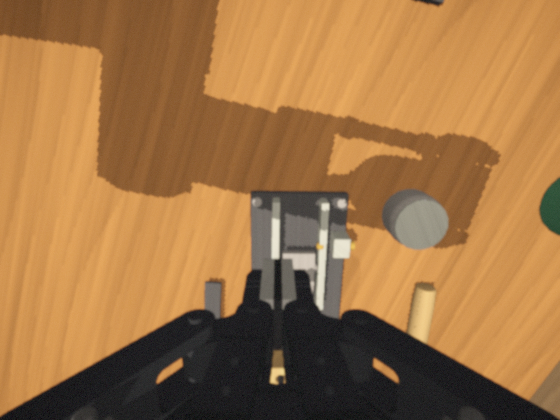

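The wrist view shows the far plate corners at (251,192) and (347,192); the fit predicts (249,192) and (348,194), so the pose is confirmed. The fingers hide the post. I'll move over the gap, then descend.

Request:
servo_tool([
  {"rx": 0, "ry": 0, "rz": 0.008, "tx": -0.2, "ty": 0.04, "tz": 0, "grip": -1},
  {"rx": 0, "ry": 0, "rz": 0.008, "tx": -0.4, "ty": 0.08, "tz": 0, "grip": -1},
  {"rx": 0, "ry": 0, "rz": 0.008, "tx": -0.6, "ty": 0.11, "tz": 0, "grip": -1},
  {"rx": 0, "ry": 0, "rz": 0.008, "tx": -0.662, "ty": 0.112, "tz": 0.0, "grip": -1},
  {"rx": 0, "ry": 0, "rz": 0.008, "tx": -0.662, "ty": 0.112, "tz": 0.1, "grip": -1},
])

```text
t: 1.65
tcp_pos: [0.5401, 0.0316, 0.3862]
ee_rot: [0.002, 0.575, 0.818, 0.001]
contact_force: [-0.2, 0.4, 0.1]
opening: 0.003
```

```bash
python3 go.py 0 .118 .23
python3 - <<'E'
from plant import eyes
import cv2
from fit import *
for n in("scene","side"):
    im=eyes.get_image(n);cv2.imwrite(f"pics/{n}1.png",im[:,:,::-1])
E
```

```text
t 1.65 tcp [0.5401 0.0316 0.3862] F [-0.2  0.4  0.1] open 0.003 j [-0.07  0.23  1.61 -0.    1.29 -0.42]
target [0.5389 0.0316 0.23  ] shift [ 0.004 -0.009  0.781] turn [ 0.003  0.001 -0.002]
```

Request:
servo_tool([
  {"rx": 0, "ry": 0, "rz": 0, "tx": 0, "ty": -0.009, "tz": 0.17, "grip": -1},
  {"rx": 0, "ry": 0, "rz": 0, "tx": 0, "ty": -0.009, "tz": 0.34, "grip": -1},
  {"rx": 0, "ry": 0, "rz": 0, "tx": 0, "ty": -0.009, "tz": 0.5, "grip": -1},
  {"rx": 0, "ry": 0, "rz": 0, "tx": 0, "ty": -0.009, "tz": 0.66, "grip": -1},
  {"rx": 0, "ry": 0, "rz": 0, "tx": 0, "ty": -0.009, "tz": 0.78, "grip": -1},
])

```text
t: 2.25
tcp_pos: [0.5359, 0.0338, 0.2275]
ee_rot: [-0.001, 0.573, 0.819, -0.0]
contact_force: [0.4, -0.8, 1.3]
opening: 0.0
```

```bash
cat > duo.py <<'E'
import sys,cv2,numpy as np
from plant import eyes
from fit import *
k=sys.argv[1]; P=[.5792,-.0793,.3485]; out=[]
for n in("scene","side"):
    im=eyes.get_image(n)[:,:,::-1].copy(); u,v=proj(eyes.calibration(n),world(P,[[0,.07,.1]]))[0].astype(int)
    out.append(cv2.resize(im[v-65:v+65,u-50:u+50],None,fx=4,fy=4,interpolation=cv2.INTER_CUBIC))
    print(n,"crop origin",u-50,v-65)
cv2.imwrite(f"pics/duo{k}.png",np.hstack(out))
E
python3 go.py 0 .118 .23; python3 duo.py 1
```

```text
t 2.25 tcp [0.5359 0.0338 0.2275] F [ 0.4 -0.8  1.3] open 0.0 j [-0.07  0.38  1.84  0.    0.92 -0.42]
target [0.5389 0.0316 0.23  ] shift [-0.015  0.01  -0.013] turn [-0.001 -0.001  0.001]
scene crop origin 242 148
side crop origin 220 132
```

View pics/duo1.png

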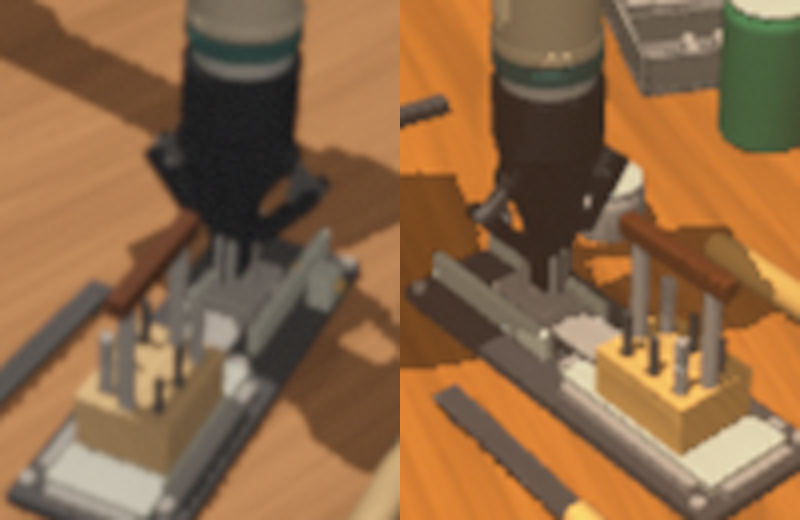

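The closed fingertips sit just on the stand side of the post, above the slide block and clear of the handle. Now I'll push slowly along tool +x.

Request:
servo_tool([
  {"rx": 0, "ry": 0, "rz": 0, "tx": 0.025, "ty": 0.005, "tz": 0, "grip": -1},
  {"rx": 0, "ry": 0, "rz": 0, "tx": 0.05, "ty": 0.005, "tz": 0, "grip": -1},
  {"rx": 0, "ry": 0, "rz": 0, "tx": 0.075, "ty": 0.005, "tz": 0, "grip": -1},
  {"rx": 0, "ry": 0, "rz": 0, "tx": 0.1, "ty": 0.005, "tz": 0, "grip": -1},
  {"rx": 0, "ry": 0, "rz": 0, "tx": 0.125, "ty": 0.005, "tz": 0, "grip": -1},
])

```text
t: 2.85
tcp_pos: [0.5295, 0.057, 0.2297]
ee_rot: [0.001, 0.573, 0.819, 0.001]
contact_force: [1.4, -0.5, 0.2]
opening: -0.006
```

Request:
servo_tool([
  {"rx": 0, "ry": 0, "rz": 0, "tx": 0.01, "ty": 0, "tz": 0, "grip": -1},
  {"rx": 0, "ry": 0, "rz": 0, "tx": 0.02, "ty": 0, "tz": 0, "grip": -1},
])

```text
t: 3.05
tcp_pos: [0.5277, 0.0605, 0.2289]
ee_rot: [0.0, 0.573, 0.819, 0.0]
contact_force: [-0.4, -1.4, 0.2]
opening: 0.005
```

```bash
python3 go.py 0 .160 .2275
```

```text
t 3.05 tcp [0.5277 0.0605 0.2289] F [-0.4 -1.4  0.2] open 0.005 j [-0.02  0.37  1.85 -0.    0.92 -0.37]
target [0.5246 0.0711 0.2275] shift [0.055 0.003 0.007] turn [0.    0.    0.001]
```

Request:
servo_tool([
  {"rx": 0, "ry": 0, "rz": 0, "tx": 0.01, "ty": 0, "tz": 0, "grip": -1},
  {"rx": 0, "ry": 0, "rz": 0, "tx": 0.02, "ty": 0, "tz": 0, "grip": -1},
])

```text
t: 3.25
tcp_pos: [0.5264, 0.0641, 0.2287]
ee_rot: [-0.0, 0.574, 0.819, -0.0]
contact_force: [0.6, -1.2, 0.4]
opening: 0.002
```

Request:
servo_tool([
  {"rx": 0, "ry": 0, "rz": 0, "tx": 0.007, "ty": 0, "tz": 0, "grip": -1},
  {"rx": 0, "ry": 0, "rz": 0, "tx": 0.015, "ty": 0, "tz": 0, "grip": -1},
])

```text
t: 3.45
tcp_pos: [0.5254, 0.0669, 0.2286]
ee_rot: [-0.0, 0.574, 0.819, -0.0]
contact_force: [0.5, -1.2, 1.9]
opening: -0.001
```

```bash
python3 go.py 0 .160 .2275; python3 duo.py 2
```

```text
t 3.45 tcp [0.5254 0.0669 0.2286] F [ 0.5 -1.2  1.9] open -0.001 j [-0.    0.37  1.86  0.    0.92 -0.35]
target [0.5246 0.0711 0.2275] shift [0.021 0.003 0.006] turn [-0. -0.  0.]
scene crop origin 242 148
side crop origin 220 132
```

View pics/duo2.png

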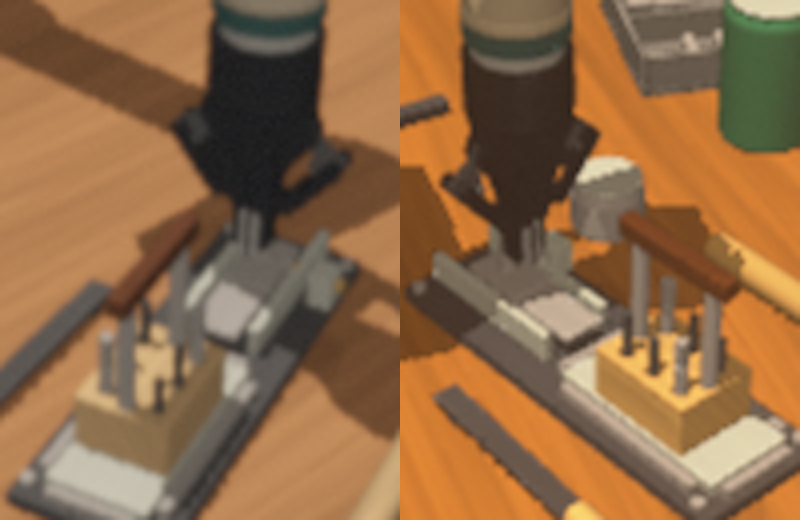

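The latch has moved with the fingers: the tongue's end has drawn back from the foot in both views. No 5 N ridge has been felt clearly, so I'll push on in 1–1.5 mm steps and watch the force.

Request:
servo_tool([
  {"rx": 0, "ry": 0, "rz": 0, "tx": 0.008, "ty": 0, "tz": 0, "grip": -1},
  {"rx": 0, "ry": 0, "rz": 0, "tx": 0.008, "ty": 0, "tz": 0, "grip": -1},
])

```text
t: 3.75
tcp_pos: [0.5247, 0.0685, 0.2286]
ee_rot: [-0.0, 0.574, 0.819, -0.0]
contact_force: [1.3, -0.3, -0.1]
opening: -0.001
```

Request:
servo_tool([
  {"rx": 0, "ry": 0, "rz": 0, "tx": 0.008, "ty": 0, "tz": 0, "grip": -1},
  {"rx": 0, "ry": 0, "rz": 0, "tx": 0.008, "ty": 0, "tz": 0, "grip": -1},
])

```text
t: 3.95
tcp_pos: [0.5242, 0.07, 0.2286]
ee_rot: [-0.0, 0.574, 0.819, -0.0]
contact_force: [0.3, -0.9, -0.9]
opening: -0.003
```

Request:
servo_tool([
  {"rx": 0, "ry": 0, "rz": 0, "tx": 0.006, "ty": 0, "tz": 0, "grip": -1},
  {"rx": 0, "ry": 0, "rz": 0, "tx": 0.006, "ty": 0, "tz": 0, "grip": -1},
])

```text
t: 4.15
tcp_pos: [0.5238, 0.0709, 0.2286]
ee_rot: [0.0, 0.573, 0.819, -0.0]
contact_force: [0.8, -1.6, -0.0]
opening: 0.002
```

```bash
python3 go.py 0 .160 .2275
```

```text
t 4.15 tcp [0.5238 0.0709 0.2286] F [ 0.8 -1.6 -0. ] open 0.002 j [ 0.    0.37  1.86 -0.    0.92 -0.35]
target [0.5246 0.0711 0.2275] shift [-0.001  0.004  0.006] turn [-0.     0.     0.001]
```

Request:
servo_tool([
  {"rx": 0, "ry": 0, "rz": 0, "tx": 0.006, "ty": 0, "tz": 0, "grip": -1},
  {"rx": 0, "ry": 0, "rz": 0, "tx": 0.006, "ty": 0, "tz": 0, "grip": -1},
])

```text
t: 4.35
tcp_pos: [0.5237, 0.0714, 0.2287]
ee_rot: [0.001, 0.573, 0.819, -0.001]
contact_force: [0.9, -6.0, -0.8]
opening: 0.001
```

Request:
servo_tool([
  {"rx": 0, "ry": 0, "rz": 0, "tx": 0.006, "ty": 0, "tz": 0, "grip": -1},
  {"rx": 0, "ry": 0, "rz": 0, "tx": 0.006, "ty": 0, "tz": 0, "grip": -1},
])

```text
t: 4.55
tcp_pos: [0.5236, 0.0718, 0.2287]
ee_rot: [0.002, 0.573, 0.82, -0.001]
contact_force: [2.9, -8.3, -2.3]
opening: -0.001
```

```bash
python3 go.py 0 .160 .2275
python3 - <<'E'
from plant import eyes
import cv2
im=eyes.get_image("wrist");cv2.imwrite("pics/w1.png",im[:,:,::-1])
E
```

```text
t 4.55 tcp [0.5236 0.0718 0.2287] F [ 2.9 -8.3 -2.3] open -0.001 j [ 0.01  0.37  1.86 -0.01  0.91 -0.34]
target [0.5246 0.0711 0.2275] shift [-0.005  0.003  0.006] turn [-0.     0.003  0.001]
```

View pics/w1.png

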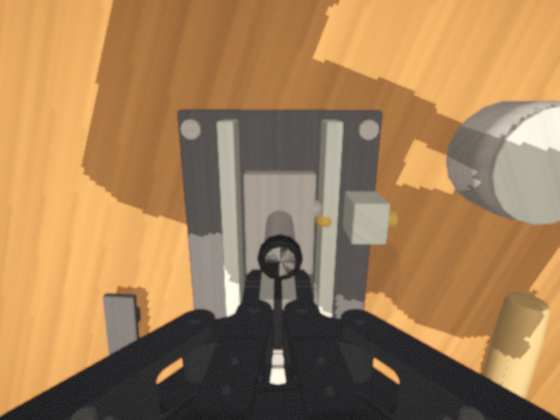

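The wrist view shows the post cap at about (280,257), touching the fingers and centred. The force has risen to about 9 N, over the 5 N ridge, which suggests the stop. I'll compute the latch value from the cap and the plate corners (180,112) and (380,112).

Run:
```python
from plant import eyes
from fit import *
c=eyes.calibration("wrist");P=[.5792,-.0793,.3485]
print(proj(c,world(P,[[-.055,.235,.012],[.055,.235,.012]])).round(1).tolist())
for q in(.026,.030,.034,.037,.040):print(q,proj(c,world(P,[[0,.14+q,.08],[-.009,.14+q,.08],[.009,.14+q,.08],[0,.149+q,.08]])).round(1).tolist())
import cv2
cv2.imwrite("pics/w1c.png",cv2.resize(cv2.imread("pics/w1.png")[160:300,200:400],None,fx=4,fy=4,interpolation=cv2.INTER_CUBIC))
```

```text
[[173.9, 110.1], [380.8, 110.5]]
0.026 [[276.8, 292.9], [254.4, 292.9], [299.2, 293.0], [276.9, 272.8]]
0.03 [[276.8, 284.1], [254.2, 284.0], [299.5, 284.1], [276.9, 263.6]]
0.034 [[276.9, 275.1], [254.0, 275.0], [299.7, 275.1], [276.9, 254.2]]
0.037 [[276.9, 268.2], [253.9, 268.2], [299.8, 268.3], [276.9, 247.1]]
0.04 [[276.9, 261.3], [253.7, 261.2], [300.0, 261.3], [276.9, 239.9]]
```

View pics/w1c.png

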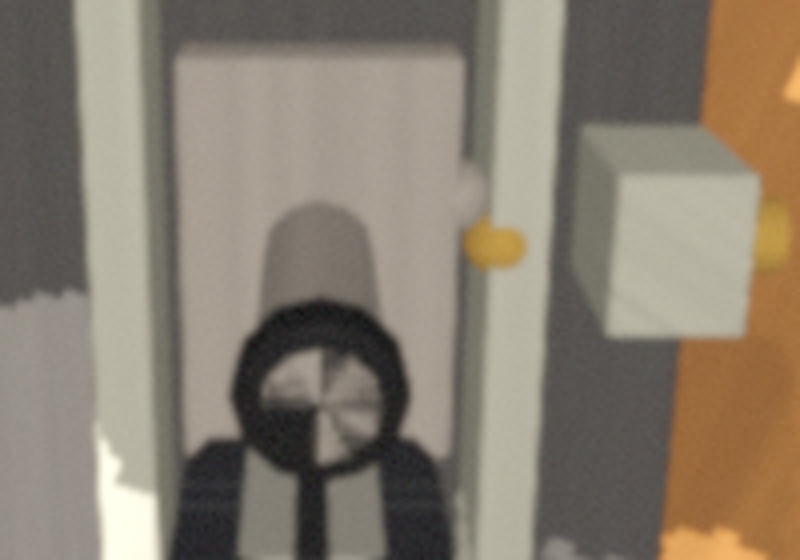

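The cap centre measures about row 258, against 261 expected at 0.040 and 275 at the crest, and the ridge bump has passed the ball. The latch is at its stop. I'll back off and lift, then check that it stays.

Request:
servo_tool([
  {"rx": 0, "ry": 0, "rz": 0, "tx": -0.05, "ty": 0.0, "tz": 0, "grip": -1},
  {"rx": 0, "ry": 0, "rz": 0, "tx": -0.08, "ty": 0.0, "tz": 0, "grip": -1},
  {"rx": 0, "ry": 0, "rz": 0, "tx": -0.08, "ty": 0, "tz": -0.2, "grip": -1},
  {"rx": 0, "ry": 0, "rz": 0, "tx": -0.08, "ty": 0, "tz": -0.4, "grip": -1},
  {"rx": 0, "ry": 0, "rz": 0, "tx": -0.08, "ty": 0, "tz": -0.6, "grip": -1},
])

```text
t: 5.1
tcp_pos: [0.5284, 0.0581, 0.3498]
ee_rot: [-0.001, 0.574, 0.819, 0.0]
contact_force: [0.4, 0.6, -0.3]
opening: -0.001
```

Request:
servo_tool([
  {"rx": 0, "ry": 0, "rz": 0, "tx": 0, "ty": 0.0, "tz": -0.15, "grip": 1},
  {"rx": 0, "ry": 0, "rz": 0, "tx": -0.2, "ty": 0.0, "tz": -0.2, "grip": 1},
  {"rx": 0, "ry": 0, "rz": 0, "tx": -0.4, "ty": 0, "tz": -0.2, "grip": 1},
  {"rx": 0, "ry": 0, "rz": 0, "tx": -0.6, "ty": 0, "tz": -0.2, "grip": 1},
  {"rx": 0, "ry": 0, "rz": 0, "tx": -0.7, "ty": 0, "tz": -0.2, "grip": 1},
])

```text
t: 5.6
tcp_pos: [0.5772, -0.076, 0.3887]
ee_rot: [0.0, 0.574, 0.819, 0.0]
contact_force: [-0.1, -0.2, 0.7]
opening: 0.847
```

```bash
python3 go.py 0 0 .38
python3 - <<'E'
from plant import eyes
from fit import *
import cv2
c=eyes.calibration("wrist");im=eyes.get_image("wrist");cv2.imwrite("pics/w2.png",im[:,:,::-1])
P=[.5792,-.0793,.3485]
print(proj(c,world(P,[[0,.18,.08],[0,.174,.08],[0,.05,.155],[0,-.05,.155],[-.007,.05,.155],[.007,.05,.155],[-.055,.235,.012],[.055,.235,.012]])).round(1).tolist())
E
```

```text
t 5.6 tcp [ 0.5772 -0.076   0.3887] F [-0.1 -0.2  0.7] open 0.847 j [-0.25  0.3   1.52 -0.    1.33 -0.6 ]
target [ 0.5792 -0.0793  0.38  ] shift [-0.019  0.004  0.044] turn [ 0.     0.    -0.001]
[[276.4, -42.4], [276.4, -32.4], [276.7, 159.2], [277.0, 302.9], [265.1, 159.2], [288.2, 159.2], [211.4, -85.5], [341.5, -85.8]]
```

View pics/w2.png

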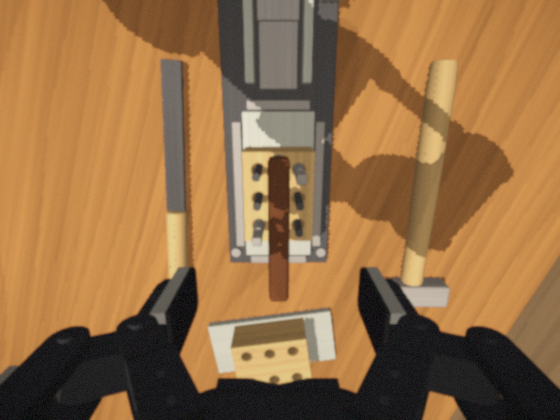

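The handle ends show at (279,157) and (278,300), about 2 px from the fit, so the centre is roughly (+1, +1.5) mm in dock axes. The foot is uncovered, with the tongue end near row 88. I'll check that row numerically and work out the descent.

```bash
python3 go.py .001 .0015 .300
python3 - <<'E'
from plant import eyes
from fit import *
c=eyes.calibration("wrist");P=[.5792,-.0793,.3485]
for q in(.03,.034,.04):print(q,proj(c,world(P,[[0,.055+q,.031],[0,.113+q,.035]])).round(1).tolist())
print(proj(c,world(P,[[-.055,-.09,.012],[.055,-.09,.012],[0,.1,.034]])).round(1).tolist())
import cv2
g=cv2.imread("pics/w2.png",0)[0:130,278-8:278+8].mean(1);d=np.diff(g);i=np.argsort(-abs(d))[:10];print(sorted((int(k),round(float(d[k]))) for k in i))
E
```

```text
t 5.65 tcp [ 0.578  -0.0777  0.3884] F [ 1.6 -2.4 -0.8] open 0.926 j [-0.25  0.3   1.52 -0.    1.33 -0.6 ]
target [ 0.5796 -0.0775  0.3   ] shift [-0.001  0.008  0.442] turn [ 0.     0.002 -0.002]
0.03 [[276.7, 97.8], [276.4, 26.5]]
0.034 [[276.7, 93.2], [276.4, 21.2]]
0.04 [[276.6, 86.3], [276.4, 13.3]]
[[228.8, 261.0], [325.8, 260.8], [276.6, 80.2]]
[(19, -12), (21, 15), (87, -15), (88, -23), (89, -15), (99, 21), (100, 21), (108, -15), (110, 18), (111, 25)]
```

The tongue end is at row 88, matching latch = 0.040 (a reading of 0.034 would give about 95). Descending over the handle.

Request:
servo_tool([
  {"rx": 0, "ry": 0, "rz": 0, "tx": 0, "ty": 0.008, "tz": 0.1, "grip": 1},
  {"rx": 0, "ry": 0, "rz": 0, "tx": 0, "ty": 0.008, "tz": 0.2, "grip": 1},
  {"rx": 0, "ry": 0, "rz": 0, "tx": 0, "ty": 0.008, "tz": 0.3, "grip": 1},
  {"rx": 0, "ry": 0, "rz": 0, "tx": 0, "ty": 0.008, "tz": 0.38, "grip": 1},
  {"rx": 0, "ry": 0, "rz": 0, "tx": 0, "ty": 0.008, "tz": 0.44, "grip": 1},
])

```text
t: 6.15
tcp_pos: [0.5773, -0.072, 0.2993]
ee_rot: [-0.001, 0.574, 0.819, 0.0]
contact_force: [-0.1, -0.4, 0.1]
opening: 0.998
```

Request:
servo_tool([
  {"rx": 0, "ry": 0, "rz": 0, "tx": 0, "ty": 0, "tz": 0, "grip": 1},
])

```text
t: 6.25
tcp_pos: [0.5772, -0.0721, 0.2989]
ee_rot: [-0.002, 0.574, 0.819, -0.0]
contact_force: [1.2, 0.1, 0.6]
opening: 1.001
```

```bash
python3 go.py .001 .0015 .300; python3 duo.py 3
```

```text
t 6.25 tcp [ 0.5772 -0.0721  0.2989] F [1.2 0.1 0.6] open 1.001 j [-0.24  0.36  1.65  0.    1.13 -0.59]
target [ 0.5796 -0.0775  0.3   ] shift [-0.03   0.002 -0.006] turn [-0.002 -0.002  0.   ]
scene crop origin 242 148
side crop origin 220 132
```

View pics/duo3.png

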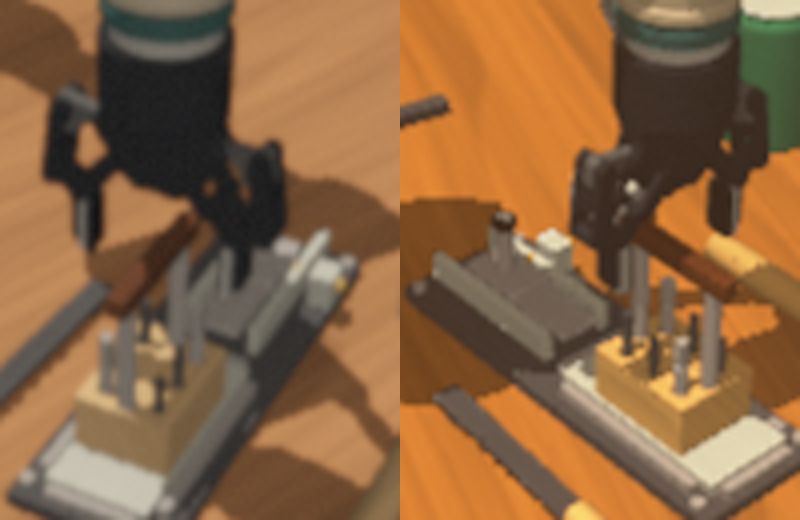

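The jaws straddle the bar in both views, with the fingers about 6 mm towards the latch. The post cap is at the far end (side crop 503,220). I'll correct by -6 mm and close.

Request:
servo_tool([
  {"rx": 0, "ry": 0, "rz": 0, "tx": -0.015, "ty": 0, "tz": 0, "grip": 1},
  {"rx": 0, "ry": 0, "rz": 0, "tx": -0.03, "ty": 0.002, "tz": 0, "grip": 1},
  {"rx": 0, "ry": 0, "rz": 0, "tx": -0.03, "ty": 0.002, "tz": 0, "grip": 1},
  {"rx": 0, "ry": 0, "rz": 0, "tx": -0.03, "ty": 0.002, "tz": 0, "grip": 1},
])

```text
t: 6.75
tcp_pos: [0.5805, -0.0785, 0.3011]
ee_rot: [0.0, 0.574, 0.819, 0.0]
contact_force: [0.4, -1.0, 0.3]
opening: 0.994
```

```bash
python3 go.py .001 .0015 .300
python3 - <<'E'
from plant import eyes
from fit import *
c=eyes.calibration("side");P=[.5792,-.0793,.3485]
for q in(.03,.034,.04):print(q,((proj(c,world(P,[[0,.14+q,.076]]))-[220,132]+.4)*4+[400,0]).round(0))
E
```

```text
t 6.75 tcp [ 0.5805 -0.0785  0.3011] F [ 0.4 -1.   0.3] open 0.994 j [-0.25  0.37  1.64  0.    1.13 -0.6 ]
target [ 0.5796 -0.0775  0.3   ] shift [ 0.006 -0.002  0.005] turn [0. 0. 0.]
0.03 [[513. 226.]]
0.034 [[509. 223.]]
0.04 [[504. 220.]]
```

The independent side-view check also gives latch = 0.040 (cap at 503,220 against 504,220 expected). The gripper is centred to about 1 mm, so I'll close it.

Request:
servo_tool([
  {"rx": 0, "ry": 0, "rz": 0, "tx": 0, "ty": 0, "tz": 0.005, "grip": -1},
  {"rx": 0, "ry": 0, "rz": 0, "tx": 0, "ty": 0, "tz": 0.005, "grip": -1},
  {"rx": 0, "ry": 0, "rz": 0, "tx": 0, "ty": 0, "tz": 0.005, "grip": -1},
  {"rx": 0, "ry": 0, "rz": 0, "tx": 0, "ty": 0, "tz": 0.005, "grip": -1},
  {"rx": 0, "ry": 0, "rz": 0, "tx": 0, "ty": 0, "tz": 0.005, "grip": -1},
])

```text
t: 7.25
tcp_pos: [0.5802, -0.0783, 0.2998]
ee_rot: [-0.0, 0.574, 0.819, -0.0]
contact_force: [-7.1, -1.5, 5.8]
opening: 0.155
```

Request:
servo_tool([
  {"rx": 0, "ry": 0, "rz": 0, "tx": 0, "ty": 0, "tz": 0, "grip": -1},
  {"rx": 0, "ry": 0, "rz": 0, "tx": 0, "ty": 0, "tz": 0, "grip": -1},
  {"rx": 0, "ry": 0, "rz": 0, "tx": 0, "ty": 0, "tz": 0, "grip": -1},
  {"rx": 0, "ry": 0, "rz": 0, "tx": 0, "ty": 0, "tz": 0, "grip": -1},
  {"rx": 0, "ry": 0, "rz": 0, "tx": 0, "ty": 0, "tz": 0, "grip": -1},
])

```text
t: 7.75
tcp_pos: [0.5802, -0.0783, 0.2998]
ee_rot: [-0.0, 0.574, 0.819, -0.0]
contact_force: [-1.9, -1.4, 2.0]
opening: 0.152
```

```bash
python3 go.py 0 0 .400
```

```text
t 7.75 tcp [ 0.5802 -0.0783  0.2998] F [-1.9 -1.4  2. ] open 0.152 j [-0.25  0.37  1.64 -0.    1.13 -0.6 ]
target [ 0.5792 -0.0793  0.4   ] shift [-0.003 -0.006 -0.501] turn [-0. -0.  0.]
```

Gripped: opening 0.152 is about 13 mm, against the 14 mm bar. Lifting slowly and straight up.

Request:
servo_tool([
  {"rx": 0, "ry": 0, "rz": 0, "tx": 0, "ty": 0, "tz": -0.005, "grip": -1},
  {"rx": 0, "ry": 0, "rz": 0, "tx": 0, "ty": 0, "tz": -0.015, "grip": -1},
  {"rx": 0, "ry": 0, "rz": 0, "tx": 0, "ty": 0, "tz": -0.03, "grip": -1},
  {"rx": 0, "ry": 0, "rz": 0, "tx": 0, "ty": 0, "tz": -0.045, "grip": -1},
  {"rx": 0, "ry": 0, "rz": 0, "tx": 0, "ty": 0, "tz": -0.06, "grip": -1},
])

```text
t: 8.25
tcp_pos: [0.5804, -0.0783, 0.3118]
ee_rot: [-0.0, 0.574, 0.819, 0.0]
contact_force: [-0.9, 0.1, -4.3]
opening: 0.151
```

Request:
servo_tool([
  {"rx": 0, "ry": 0, "rz": 0, "tx": 0, "ty": 0, "tz": -0.02, "grip": -1},
  {"rx": 0, "ry": 0, "rz": 0, "tx": 0, "ty": 0, "tz": -0.04, "grip": -1},
  {"rx": 0, "ry": 0, "rz": 0, "tx": 0, "ty": 0, "tz": -0.06, "grip": -1},
  {"rx": 0, "ry": 0, "rz": 0, "tx": 0, "ty": 0, "tz": -0.08, "grip": -1},
  {"rx": 0, "ry": 0, "rz": 0, "tx": 0, "ty": 0, "tz": -0.1, "grip": -1},
])

```text
t: 8.75
tcp_pos: [0.5803, -0.0783, 0.3321]
ee_rot: [0.0, 0.574, 0.819, 0.0]
contact_force: [0.2, 0.4, -3.7]
opening: 0.153
```

```bash
python3 go.py .001 .0005 .400; python3 -c "
from plant import observe;o=observe();print(o['torque'])"
```

```text
t 8.75 tcp [ 0.5803 -0.0783  0.3321] F [ 0.2  0.4 -3.7] open 0.153 j [-0.25  0.34  1.6   0.    1.2  -0.6 ]
target [ 0.58   -0.0785  0.4   ] shift [-0.    -0.002 -0.339] turn [ 0. -0.  0.]
[ 0.02675488 -0.02002795  0.03787234]
```

The load is about 4 N (roughly 0.4 kg), so the stand is off its seat. Continuing up another 68 mm.

Request:
servo_tool([
  {"rx": 0, "ry": 0, "rz": 0, "tx": 0, "ty": 0, "tz": -0.03, "grip": -1},
  {"rx": 0, "ry": 0, "rz": 0, "tx": 0, "ty": 0, "tz": -0.06, "grip": -1},
  {"rx": 0, "ry": 0, "rz": 0, "tx": 0, "ty": 0, "tz": -0.09, "grip": -1},
  {"rx": 0, "ry": 0, "rz": 0, "tx": 0, "ty": 0, "tz": -0.12, "grip": -1},
  {"rx": 0, "ry": 0, "rz": 0, "tx": 0, "ty": 0, "tz": -0.15, "grip": -1},
])

```text
t: 9.25
tcp_pos: [0.5804, -0.0783, 0.3623]
ee_rot: [0.0, 0.574, 0.819, 0.0]
contact_force: [-0.0, -0.1, -4.6]
opening: 0.154
```

Request:
servo_tool([
  {"rx": 0, "ry": 0, "rz": 0, "tx": 0, "ty": 0, "tz": -0.03, "grip": -1},
  {"rx": 0, "ry": 0, "rz": 0, "tx": 0, "ty": 0, "tz": -0.06, "grip": -1},
  {"rx": 0, "ry": 0, "rz": 0, "tx": 0, "ty": 0, "tz": -0.09, "grip": -1},
  {"rx": 0, "ry": 0, "rz": 0, "tx": 0, "ty": 0, "tz": -0.12, "grip": -1},
  {"rx": 0, "ry": 0, "rz": 0, "tx": 0, "ty": 0, "tz": -0.14, "grip": -1},
])

```text
t: 9.75
tcp_pos: [0.5804, -0.0783, 0.3904]
ee_rot: [0.0, 0.574, 0.819, 0.0]
contact_force: [1.0, -0.0, -4.2]
opening: 0.154
```

Request:
servo_tool([
  {"rx": 0, "ry": 0, "rz": 0, "tx": 0, "ty": 0, "tz": -0.02, "grip": -1},
  {"rx": 0, "ry": 0, "rz": 0, "tx": 0, "ty": 0, "tz": -0.035, "grip": -1},
  {"rx": 0, "ry": 0, "rz": 0, "tx": 0, "ty": 0, "tz": -0.045, "grip": -1},
  {"rx": 0, "ry": 0, "rz": 0, "tx": 0, "ty": 0, "tz": -0.05, "grip": -1},
  {"rx": 0, "ry": 0, "rz": 0, "tx": 0, "ty": 0, "tz": -0.05, "grip": -1},
])

```text
t: 10.25
tcp_pos: [0.5804, -0.0783, 0.3997]
ee_rot: [0.0, 0.574, 0.819, 0.0]
contact_force: [0.3, 0.3, -3.5]
opening: 0.153
```

Request:
servo_tool([
  {"rx": 0, "ry": 0, "rz": 0, "tx": 0, "ty": 0, "tz": 0, "grip": -1},
  {"rx": 0, "ry": 0, "rz": 0, "tx": 0, "ty": 0, "tz": 0, "grip": -1},
  {"rx": 0, "ry": 0, "rz": 0, "tx": 0, "ty": 0, "tz": 0, "grip": -1},
  {"rx": 0, "ry": 0, "rz": 0, "tx": 0, "ty": 0, "tz": 0, "grip": -1},
  {"rx": 0, "ry": 0, "rz": 0, "tx": 0, "ty": 0, "tz": 0, "grip": -1},
])

```text
t: 10.75
tcp_pos: [0.5804, -0.0783, 0.3996]
ee_rot: [-0.0, 0.574, 0.819, 0.0]
contact_force: [0.1, -0.7, -4.2]
opening: 0.153
```

```bash
python3 go.py .001 .0005 .400; sed -i 's/130/130/' duo.py; python3 duo.py 4; python3 -c "
from plant import observe;o=observe();print(o['torque'],o['ee_rot'])"
```

```text
t 10.75 tcp [ 0.5804 -0.0783  0.3996] F [ 0.1 -0.7 -4.2] open 0.153 j [-0.25  0.29  1.49  0.    1.36 -0.6 ]
target [ 0.58   -0.0785  0.4   ] shift [-0.    -0.002 -0.002] turn [-0. -0.  0.]
scene crop origin 242 148
side crop origin 220 132
[-0.01308005 -0.00123938 -0.03666087] [-1.38536924e-05  5.73577863e-01  8.19151045e-01  3.38630069e-05]
```

View pics/duo4.png

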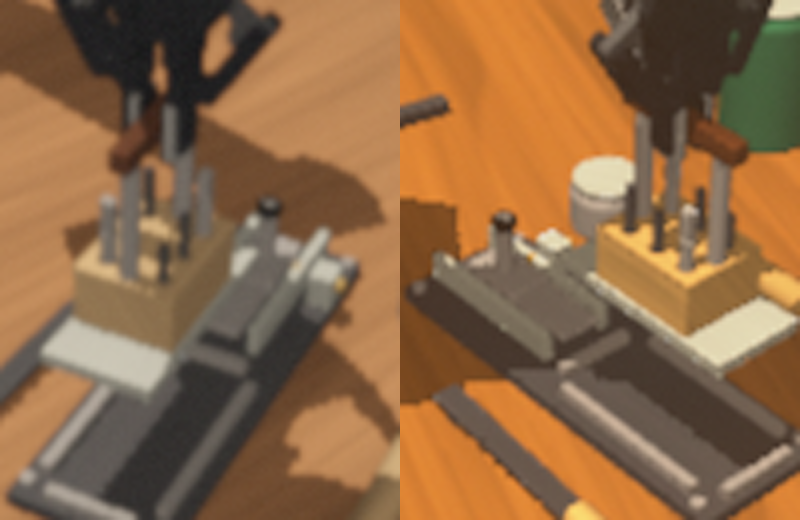

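The stand hangs level about 10 cm above its empty seat, with drills and reamers upright. The latch cap is still at side crop (503,220), which is open, and the file and tin haven't moved. The arm is steady, so I'm handing in.

```bash
python3 -c "
from plant import ticket,observe
print(ticket.finish_job());print(observe()['t'])"
```

```text
the job is handed in; nothing more can be done
None
the job is handed in; nothing more can be done
```

I pushed the latch open, took the stand by its handle, lifted it about 10 cm and handed the job in at about 11 s, still holding it. `finish_job()` gives no verdict, so the points below are my own checks.

- **Latch:** I pushed the post with closed fingertips until the force reached about 9 N, which I took as the stop. I never felt the 5 N ridge or the click clearly. The open position rests on the pictures: the cap and tongue both matched 0.040 m after I backed off, and the cap was at the same pixel after the lift.
- **Stand:** I lifted it straight up, TCP height 0.300 to 0.400 m. At the end the load was about 4 N (roughly 0.4 kg), the opening was steady at 0.153, and the tool was pointing straight down. The last picture shows the stand level, with the drills and reamers still standing in their holes.
- **Other things on the bench:** the file and tin had not moved in the last crop. I did not re-image the whole bench after the lift, so the hammer, spare block, square and offcut were not re-checked. The arm touched nothing but the post and the handle, as far as the forces show.
- **Disagreements:** the fitted dock pose differed from the wrist view by about 1–2 mm, within calibration. I also had to correct a 6 mm offset along the handle before gripping, because I had measured while the arm was still settling.

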